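# Clean the articulator base and thread its hinge pin

## Robot

A 6-joint arm with a two-finger parallel gripper is mounted at the origin on a cart in front of the work surface, level with it; the furniture and walls round the work are solid. World frame = base frame: x ahead of the robot, y to its left, z up, the work surface at z = 0. Lengths are in m, angles in rad, forces in N, time in s.
With the tool pointing down it reaches from about 0.225 to 0.875 m from the base axis. Payload 3.4 kg.
Tool frame: the origin (TCP) lies at the very end of the fingers, on their centre line; the grasp point (between the pads) lies 19 mm behind it; z points along the fingers, y is the line along which they close (so a half turn about z gives the same grasp; the last joint's range is limited). The gripper opens to 85 mm and grips with 20 to 120 N. Pads are 22 mm wide; open, the fingers measure 114 mm over their backs; the gripper's body (76 mm by 85 mm) begins 54 mm behind the grasp point. The pads swing forward as they close: fully open they stand 13 mm farther back than shut.
Start: joints at [1.133, 0.276, 1.505, -0, 1.361, -0.121], TCP at [0.179, 0.546, 0.231] pointing down, gripper open.
Joint ranges: [-2.89, 2.89], [-0.75, 2.08], [0.22, 2.7], [-1.18, 4.32], [0.11, 2.71], [-2.7, 2.7]. Speed limits (rad/s): [2.57, 2.57, 3.14, 3.14, 3.14, 3.14].

## Interface

Orientations are given as a unit quaternion [w, x, y, z].
In Python, from rig import readout, vision, manip gives the robot as it stands.
- The arm moves only by the shell command python3 -m handwheel 'ROWS' [FORCE]. ROWS is JSON, a list of rows, each a list of 3 entries, a list of its own where there are three numbers: the shift along the tool's x, y, z in mm, then the turn, a rotation vector about the tool's x, y, z in units of 6 degrees (1.0 is 6 degrees), then the closure, from -1 (fully open) to 1 (shut), so that 0 is half open. A call has 1 to 20 rows; each row shifts and turns the commanded pose from where the row before left it, along the tool's axes as they then stand; what a row does not reach is not made up. A row lasts 1/8 s, in which the tool goes at most 62.5 mm and 10.7 degrees, less where a joint would pass 70% of its speed; a pose out of reach is approached as far as the arm can. A call is refused whole if a number of a shift passes 62.5 or a number of a turn 1, either way. A call with a gripper value outside its range is refused whole. The fingers move at their own pace and stop on an object; FORCE is the grip in N (left out, the last holds). Time passes only in rows, so rows that do not move let the fingers close. It gives the time, the measured TCP pose, the force, the opening and the grip force at its end, in the units of the state.
- readout.get_state(): the state, without advancing time (a new reading comes with each control period).
- vision.get_image(name): name is "scene" or "top"; returns the picture (400x640x3 uint8, blue, green, red); there is no depth.
- vision.camera_params(name): a dict with "intrinsics" (3x3 intrinsics, pixels), "rvec" (rotation vector, rad) and "tvec" (3), from world to camera coordinates, as OpenCV has them. Camera axes: x right, y down, z forward; pixel columns grow to the right and rows downward; lengths in m; the calibration is good to about 2 mm. A picture is of the moment at which its call begins. camera_params takes no time and is no camera call.
- manip.sign_off(): hands the job in; it is judged then, once.
The state is a dict: "clock": time; "qpos": joint angles; "qd": joint speeds; "effort": joint torques, N m; "position": TCP position; "ee_rot": TCP orientation; "contact_force": force on the tool from outside, world axes, zero at the start; "moment": the same for the moment, N m; "width": finger opening in m; "gripper_force": force on a finger pad.
Only numpy, scipy, OpenCV 4.12 (cv2) and the standard library are available. Lean on these libraries where they do the work, as an engineer would, in place of code of your own. Each camera call takes 0.05 s, during which the arm holds its last target. There are 200 camera calls.

## Task

With the scraper block, wipe the four plaster chips off the articulator's base plate onto the worktop (do not touch the chips with the fingers), and stand the block upright back on the worktop. Then take the hinge pin by its flat handle and thread it from either side through the bushings of both hinge posts until its tip sticks out clearly, about 2 cm, past the far one; finish while still gripping the pin there, freely in line with the bushings and not levered against them. Leave the casts, jar and beaker where they stand.

Things in the scene. Friction and masses are not known exactly. Their poses are not given: they have to be found in the camera images.
- frame: articulator base, fixed: flat dark steel plate 130 (x) x 170 (y) x 15 mm high, two hinge posts near its far edge. Origin: centre of the plate's underside, on the worktop; x from the open front part to the posts, y along the bushings' common axis, z up. Posts: 34 mm wide (x), 12 thick (y), centred at x = 37, y = -30 and +30 mm, tops 73 mm above the worktop, on feet 50 x 20 mm, 23 mm high
- bush_right (a point): centre of the outer mouth of the brass bushing in the post on the frame's -y side: x = 37, y = -40, z = 55 mm in the frame. Both bushings are tubes 20 mm long along y, outer diameter 22, bore 14 mm, on one axis
- bush_left (a point): centre of the outer mouth of the bushing on the frame's +y side: x = 37, y = +40, z = 55 mm in the frame; axes as the frame's
- plate_top (a point): point on the plate's top face, 28 mm in front of the frame's origin (x = -28, y = 0, z = 15 mm in the frame), middle of the area where the chips lie: 23 mm to either side in x, 55 mm in y
- pin: steel hinge pin, 0.1 kg: flat handle 32 (x) x 12 (y) x 24 mm (z), from its +x end a round shaft, diameter 10, length 120 mm, the last 10 mm tapered to diameter 4. Origin: centre of the handle, on the shaft's axis; x to the tip, z up as it lies. Loose and level in its cradle, axis 45 mm above the worktop, tip roughly to world +y; grip the handle across its 12 mm
- pin_tip (a point): end of the pin's shaft, on its axis, 136 mm from the handle's centre; axes as the pin's
- cradle: grey cradle, fixed: foot 84 (x) x 50 (y) x 8 mm, two uprights at x = -33 and +33 mm, 30 mm wide, 48 mm high, with notches 14 mm wide and 8 mm deep, open to the top. Origin: centre of its underside on the worktop; x along the lying pin. The pin's handle stands free beyond its -x end, centred 65 mm from the origin
- block: scraper block, 0.12 kg, standing upright on the worktop: wiping foot 64 (x) x 26 (y) x 16 mm of dark rubber, above it a wooden handle 52 (x) x 18 (y) mm, 60 mm high over all. Origin: its middle, 30 mm above its underside; z up. Grip the handle across its 18 mm (y) thickness
- chip_1: white plaster chip, loose, 11 to 15 mm across and 9 mm high, lying on the base plate. Origin: its middle, 4.5 mm above its underside
- chip_2: white plaster chip, loose, 11 to 15 mm across and 8 mm high, lying on the base plate. Origin: its middle, 4.0 mm above its underside
- chip_3: white plaster chip, loose, 11 to 15 mm across and 10 mm high, lying on the base plate. Origin: its middle, 5.0 mm above its underside
- chip_4: white plaster chip, loose, 11 to 15 mm across and 9 mm high, lying on the base plate. Origin: its middle, 4.5 mm above its underside
- cast_a: dental cast with a blue base, 56 x 66 x 42 mm; bystander. Origin: centre of the underside
- cast_b: dental cast with a whitish base, 57 x 67 x 40 mm; bystander. Origin: centre of the underside
- jar: brown jar with white lid, 52 mm diameter, 48 mm high; bystander. Origin: centre of the underside
- beaker: clear measuring beaker, 65 mm diameter, 88 mm high; bystander. Origin: centre of the underside
Not all that is in view belongs to the job. Leave any blue look-alike of the cradle alone.

How it is judged:
By the outcome, as a careful person would: the job done as asked, in the order asked, and still so for the second after the job is handed in, while the arm keeps its last pose, push and grip.
It also fails if it takes over 72 s, if anything falls off the work surface, if the arm or the gripper's body presses on something with over 40 N, if the wrist force passes 120 N, or if a joint passes its speed limit or range.

## Working session

There is one attempt and no reset: what is moved stays moved. The work goes in short steps, Python scripts to look and compute and a shell command to move; the robot and the scene stay as the last step left them, time stands still between calls to the robot, and variables do not carry over. Pictures are saved under pics/ and viewed, at most 11 in all, crops included, and the job is handed in when it is done.

```bash
ls; mkdir -p pics
python3 - <<'E'
from rig import readout, vision
import cv2,json
for n in("scene","top"):
    cv2.imwrite(f"pics/{n}0.png",vision.get_image(n)); p=vision.camera_params(n); print(n,p)
print(readout.get_state())
E
```

```text
pics
scene {'intrinsics': array([[387.39455921,   0.        , 326.41748112],
       [  0.        , 387.39455921, 201.78347513],
       [  0.        ,   0.        ,   1.        ]]), 'rvec': array([ 1.89189404, -0.72889653,  0.43654875]), 'tvec': array([-0.31642407,  0.25128763,  0.9454894 ])}
top {'intrinsics': array([[419.39871288,   0.        , 320.41576064],
       [  0.        , 419.39871288, 204.6944488 ],
       [  0.        ,   0.        ,   1.        ]]), 'rvec': array([ 2.16350128, -2.19204589,  0.09084371]), 'tvec': array([0.10262582, 0.53243041, 1.37508106])}
{'clock': 0.1, 'qpos': array([ 1.13298042e+00,  2.76571313e-01,  1.50598318e+00,  2.61055599e-05,
        1.36068709e+00, -1.21019164e-01]), 'qd': array([ 1.76184110e-03, -2.33842296e-03, -3.89966515e-03, -2.01100458e-05,
       -8.53167922e-04,  5.17894266e-04]), 'effort': array([ 2.31150123e-03, -4.17700088e+01, -2.46408230e+01, -1.16454285e-05,
        5.81210770e-03, -7.30951768e-06]), 'position': array([0.17894144, 0.54597522, 0.23051294]), 'ee_rot': array([-2.39652105e-04,  1.57739476e-01,  9.87480419e-01, -7.88967792e-04]), 'contact_force': array([-0.30356031,  0.76587652,  0.18804871]), 'moment': array([-0.02111996,  0.03183552,  0.02358205]), 'gripper_force': 0.0, 'width': 0.08574761649811408}
```

View pics/scene0.png

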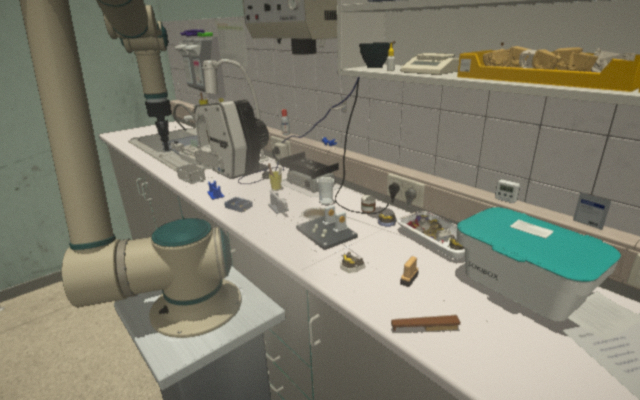

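View pics/top0.png

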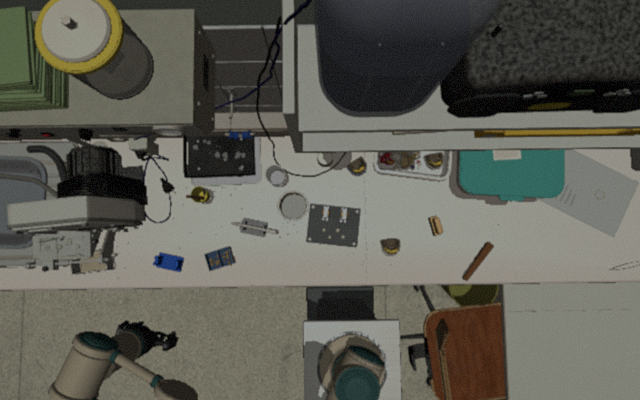

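The overview shows the plate at top (334,225), the block at (436,226) and the pin in its grey cradle at (253,228). The blue look-alike is at (168,262). I'll zoom in on these.

Run:
```python
import cv2,numpy as np
t=cv2.imread("pics/top0.png");s=cv2.imread("pics/scene0.png")
a=cv2.resize(t[140:280,210:460],None,fx=3.2,fy=3.2,interpolation=cv2.INTER_CUBIC)
cv2.imwrite("pics/topz.png",np.clip(a*1.5,0,255).astype(np.uint8))
b=cv2.resize(s[165:295,220:430],None,fx=3.8,fy=3.8,interpolation=cv2.INTER_CUBIC)
cv2.imwrite("pics/scz.png",b); print(a.shape,b.shape)
```

```text
(448, 800, 3) (494, 798, 3)
```

View pics/topz.png

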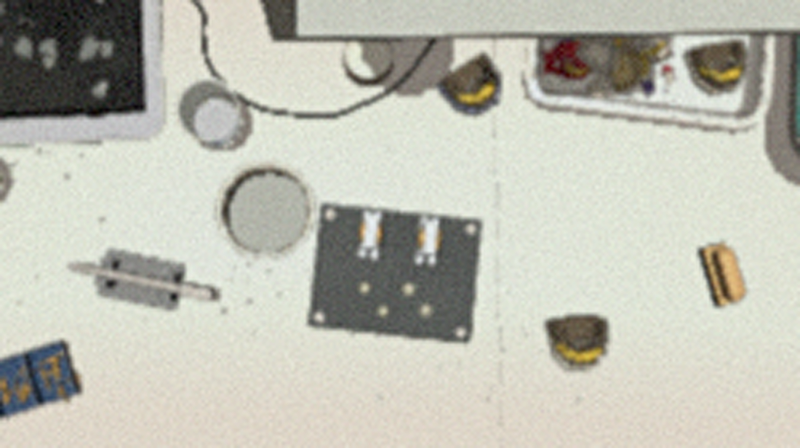

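View pics/scz.png

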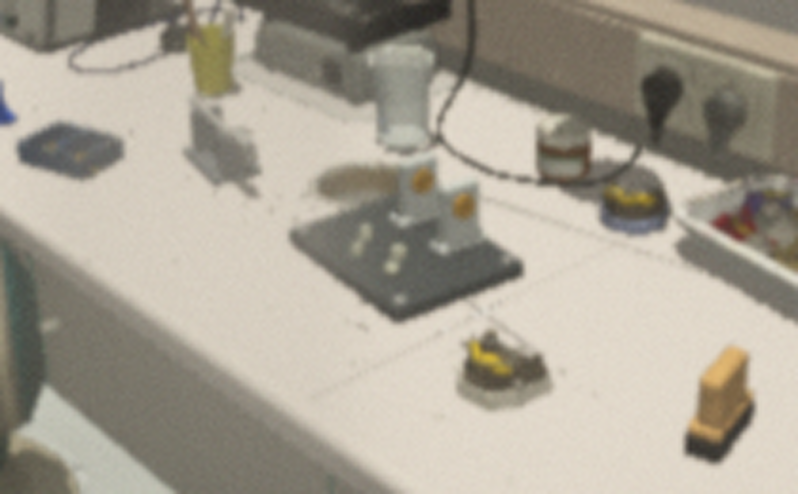

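The crops show these, in top-view pixels:
- **Plate:** spans about (307–360, 204–246). The posts are at (326,213) and (343,214), on its far side.
- **Chips:** four, at about (324,230), (337,230), (329,237) and (343,237).
- **Pin:** tip at about (231,223), handle at about (277,231), so the tip points to +y.
- **Block:** at about (436,226).
- **Cast:** one stands at (390,246).

Next I'll measure their positions.

```bash
cat > h.py <<'E'
import cv2,numpy as np
from rig import vision,readout
P={n:vision.camera_params(n) for n in("scene","top")}
def ray(n,uv):
    p=P[n];R=cv2.Rodrigues(p["rvec"])[0];c=-R.T@p["tvec"]
    d=np.c_[np.atleast_2d(uv),np.ones(len(np.atleast_2d(uv)))]@np.linalg.inv(p["intrinsics"]).T@R
    return c,d
def onz(n,uv,z):
    c,d=ray(n,uv);return c+d*((z-c[2])/d[:,2])[:,None]
def proj(n,X):
    p=P[n];return cv2.projectPoints(np.atleast_2d(np.array(X,float)),p["rvec"],p["tvec"],p["intrinsics"],None)[0][:,0]
def blobs(mask,off,amin=3):
    k,l,s,c=cv2.connectedComponentsWithStats(mask.astype(np.uint8),connectivity=8)
    return [(i,s[i,4],c[i]+off,l==i) for i in range(1,k) if s[i,4]>=amin]
def crop(img,u0,u1,v0,v1):return img[v0:v1,u0:u1].astype(int)
E
python3 - <<'E'
from h import *
np.set_printoptions(precision=4,suppress=True)
t=cv2.imread("pics/top0.png");s=cv2.imread("pics/scene0.png")
# plate
c=crop(t,300,368,196,256);m=c.max(2)<95
bs=max(blobs(m,(300,196)),key=lambda b:b[1]);
ct=max(cv2.findContours(bs[3].astype(np.uint8),0,2)[0],key=cv2.contourArea)
pts=ct[:,0]+[300,196]; W=onz("top",pts,.015)[:,:2]
r=cv2.minAreaRect((W*1000).astype(np.float32));print("plate top",bs[1],r)
# chips
for b in blobs((c.min(2)>85)&bs[3].__class__(cv2.fillConvexPoly(np.zeros(m.shape,np.uint8),cv2.convexHull(ct),1)).astype(bool),(300,196),1):print("bright",b[1],b[2],onz("top",b[2],.02)[0])
# block wood
def wood(i):return (i[...,2]-i[...,0]>45)
for n,img,w in(("top",t,(425,448,212,242)),("scene",s,(395,425,250,290))):
    b=max(blobs(wood(crop(img,*w)),(w[0],w[2])),key=lambda b:b[1])
    ct=max(cv2.findContours(b[3].astype(np.uint8),0,1)[0],key=cv2.contourArea)
    print("wood",n,b[1],b[2],onz(n,b[2],.06 if n=="top" else .04)[0])
    q=onz(n,ct[:,0]+[w[0],w[2]],.06)[:,:2]*1000
    print(cv2.minAreaRect(q.astype(np.float32)))
# pin pixels dump in top
g=crop(t,226,284,216,240).mean(2);print(g.astype(int)[:, ::1].tolist() if 0 else '')
print("table",np.median(t[240:250,300:306]))
for row in g[3:20,0:58]:print(' '.join('%3d'%x for x in row))
E
```

```text
plate top 1717 ((465.56402587890625, 54.37501525878906), (169.41976928710938, 128.42822265625), 83.51431274414062)Traceback (most recent call last):
  File "<stdin>", line 11, in <module>
TypeError: only integer scalar arrays can be converted to a scalar index
```

Run:
```python
from h import *
np.set_printoptions(precision=4,suppress=True)
t=cv2.imread("pics/top0.png");s=cv2.imread("pics/scene0.png")
c=crop(t,310,362,220,245);m=c.min(2)>72
for b in blobs(m,(310,220),1):
    if b[1]<40:print("bright",b[1],b[2],onz("top",b[2],.02)[0])
def wood(i):return (i[...,2]-i[...,0]>35)
for n,img,w in(("top",t,(425,448,212,242)),("scene",s,(395,425,250,290))):
    b=max(blobs(wood(crop(img,*w)),(w[0],w[2])),key=lambda b:b[1])
    ct=max(cv2.findContours(b[3].astype(np.uint8),0,1)[0],key=cv2.contourArea)
    print("wood",n,b[1],b[2],onz(n,b[2],.055 if n=="top" else .04)[0])
    q=onz(n,ct[:,0]+[w[0],w[2]],.06)[:,:2]*1000
    print(cv2.minAreaRect(q.astype(np.float32)))
# brass discs in scene and top
for n,img,w,z in(("top",t,(318,352,200,225),.055),("scene",s,(320,350,203,225),.055)):
    for b in blobs(wood(crop(img,*w)),(w[0],w[2]),2):print("brass",n,b[1],b[2],onz(n,b[2],z)[0])
g=crop(t,226,284,216,240).mean(2)
for row in g[3:20]:print(' '.join('%3d'%x for x in row))
print("block")
for row in crop(t,426,448,212,240).mean(2):print(' '.join('%3d'%x for x in row))
```

```text
bright 8 [325.   220.25] [0.4818 0.0811 0.02  ]
bright 19 [342.3158 220.8421] [0.4791 0.0235 0.02  ]
bright 11 [323.6364 229.5455] [0.451 0.086 0.02 ]
bright 12 [337.3333 229.75  ] [0.4497 0.0405 0.02  ]
bright 8 [329.  236.5] [0.4277 0.0685 0.02  ]
bright 12 [342.5 236.5] [0.4271 0.0238 0.02  ]
bright 7 [310.4286 238.7143] [0.4212 0.1302 0.02  ]
bright 1 [335. 244.] [0.4027 0.049  0.02  ]
wood top 132 [436.1515 225.053 ] [ 0.4599 -0.2785  0.055 ]
((460.0917663574219, -276.5614318847656), (57.68814468383789, 29.21995735168457), 14.776057243347168)
wood scene 288 [409.5764 268.4132] [ 0.4507 -0.2916  0.04  ]
((430.51763916015625, -308.45977783203125), (113.71446990966797, 36.555397033691406), 30.806777954101562)
brass top 5 [322.8 211.6] [0.5084 0.0882 0.055 ]
brass top 3 [328. 213.] [0.5036 0.0713 0.055 ]
brass top 7 [341.2857 213.8571] [0.5002 0.0282 0.055 ]
brass scene 33 [330.8182 212.0303] [0.5041 0.0706 0.055 ]
brass scene 35 [341.4286 218.7714] [0.496  0.0113 0.055 ]
146 148 148 147 148 147 148 146 147 147 150 151 150 147 148 147 136 104  89  90  91  86  93  97 103 105 107 107 
[... 5601 characters left out ...]
 151 150 145 153 133  63  40  73  81  46  47  76 101 105  99 110 140 146 149 145 146
149 147 147 148 151 143  85  29  66  97  91  61  67  94 107 110 131 145 146 144 147 146
145 146 152 150 147 147 120  52  54 104 110 106  95 105 119 134 145 149 146 148 145 147
147 147 149 148 145 146 131  85  72  95 115 135 133 135 138 144 150 147 147 150 146 144
144 147 150 151 148 149 146 132 126 128 138 145 146 147 149 146 148 146 144 149 149 144
147 144 142 148 148 150 150 151 151 146 148 146 145 150 151 150 146 149 142 147 147 146
147 145 145 151 148 147 148 147 145 148 148 146 150 148 147 144 147 147 147 147 150 147
146 150 148 146 147 146 149 147 150 146 145 147 145 147 149 146 143 145 149 150 144 146
```

Run:
```python
from h import *
np.set_printoptions(precision=4,suppress=True)
t=cv2.imread("pics/top0.png");s=cv2.imread("pics/scene0.png")
# plate edges refined: intensity midpoint, subpixel contour on x8 upsampled image
up=8;w=(300,368,196,256)
g=cv2.resize(t[w[2]:w[3],w[0]:w[1]].mean(2).astype(np.float32),None,fx=up,fy=up,interpolation=cv2.INTER_CUBIC)
g=cv2.GaussianBlur(g,(9,9),0)
m=(g<100).astype(np.uint8);ct=max(cv2.findContours(m,0,1)[0],key=cv2.contourArea)
pts=(cv2.convexHull(ct)[:,0]+.5)/up-.5+[w[0],w[2]]
r=cv2.minAreaRect((onz("top",pts,.015)[:,:2]*1000).astype(np.float32));print("plate",r)
o=np.r_[np.array(r[0])/1000,0];a=np.radians(r[2]-90 if r[1][0]>r[1][1] else r[2]); R=cv2.Rodrigues(np.array([0,0,a]))[0]
F=lambda p:o+R@np.array(p)/1000
print("yaw",np.degrees(a));
for k,p in dict(br=(37,-40,55),bl=(37,40,55),bl_in=(37,20,55),c1=(-65,-85,15),c2=(65,-85,15),c3=(-65,85,15),top=(37,-30,73),topl=(37,30,73)).items():print(k,F(p),proj("scene",F(p))[0],proj("top",F(p))[0])
for x in((.451,.086),(.4497,.0405),(.4277,.0685),(.4271,.0238)):print("chip",(R.T@(np.r_[x,0]-o))*1000)
b=onz("top",(438.6,225),.06)[0];print("block",b,proj("scene",b))
q=s[250:290,395:425];hs=(q[...,2].astype(int)-q[...,0]>35);v,u=np.nonzero(hs);print("wood scene u",u.min()+395,u.max()+395,"v",v.min()+250,v.max()+250)
B=cv2.Rodrigues(np.array([0,0,np.radians(14.8)]))[0]
cn=[b+B@np.array([x,y,0]) for x in(-.026,.026) for y in(-.009,.009)];print("handle top corners scene",proj("scene",cn));print("top",proj("top",cn))
p=onz("top",[(244,225),(254,227),(259,228),(263,229),(268,230)],.049);print("pin",p);l=np.polyfit(p[:,1],p[:,0],1);print(l,np.degrees(np.arctan(l[0])))
# scene: pin/cradle crop
z=cv2.resize(s[180:225,255:345],None,fx=8.5,fy=8.5,interpolation=cv2.INTER_CUBIC);cv2.imwrite("pics/pinz.png",z)
print("handle end top", onz("top",[(276.8,231.5)],.05))
```

```text
plate ((465.85809326171875, 54.083160400390625), (171.15304565429688, 130.7002410888672), 83.13431549072266)
yaw -6.865684509277344
br [0.4978 0.0099 0.055 ] [342.1462 218.7324] [346.9247 214.5246]
bl [0.5074 0.0894 0.055 ] [327.7761 209.9343] [322.4337 211.9075]
bl_in [0.505  0.0695 0.055 ] [331.2404 212.0553] [328.5536 212.5615]
c1 [ 0.3912 -0.0225  0.015 ] [323.7192 245.5864] [356.5535 247.1833]
c2 [ 0.5202 -0.0381  0.015 ] [357.8741 232.7966] [360.4128 208.378 ]
c3 [0.4115 0.1462 0.015 ] [295.0037 224.1907] [305.6844 241.7069]
top [0.499  0.0199 0.073 ] [340.2249 212.5064] [344.1658 213.8509]
topl [0.5062 0.0794 0.073 ] [329.3883 206.0519] [325.5525 211.8621]
chip [-18.567   29.9118   0.    ]
chip [-14.4185 -15.4173   0.    ]
chip [-39.6079   9.752    0.    ]
chip [-34.86   -34.6992   0.    ]
block [ 0.4598 -0.285   0.06  ] [[410.2299 259.4451]]
wood scene u 401 418 v 256 281
handle top corners scene [[409.5046 265.3495]
 [402.8256 263.2223]
 [417.417  255.7787]
 [410.9209 253.8197]]
top [[443.6204 232.0254]
 [438.274  233.5255]
 [438.9249 216.5035]
 [433.5939 217.9946]]
pin [[0.4684 0.3453 0.049 ]
 [0.4615 0.3128 0.049 ]
 [0.458  0.2965 0.049 ]
 [0.4546 0.2835 0.049 ]
 [0.4511 0.2672 0.049 ]]
[0.2222 0.3918] 12.529471337985594
handle end top [[0.4459 0.2385 0.05  ]]
```

View pics/pinz.png

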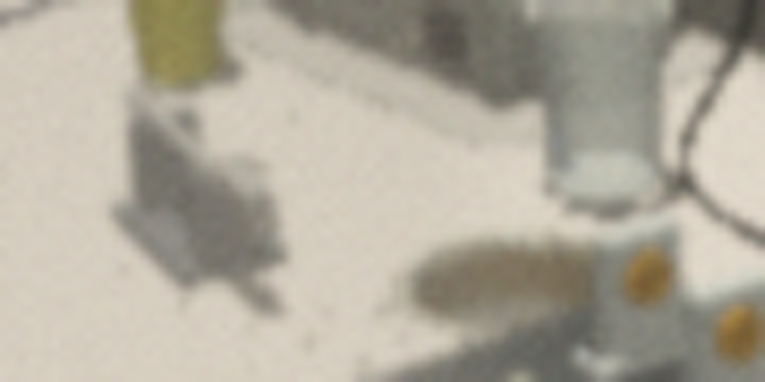

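The measurements agree across both views. The bushing centres predicted from the plate pose fall within 0.7 px of the brass discs in the scene view, and the plate measures 171×131 mm. The pin view shows the cradle at crop (200,215) and the handle toward the frame. I'll start with the block.

```bash
cat >> h.py <<'E'
from scipy.spatial.transform import Rotation as Ro
A=np.radians(-6.87);O=np.array([.4659,.0541,0]);RF=Ro.from_euler('z',A).as_matrix()
F=lambda *p:O+RF@np.array(p)/1000
def need(tgt,yawdeg,st=None):
    """shift in tool axes (mm) at present attitude, turn (6deg units) to tool-down with tool-y at yaw"""
    st=st or readout.get_state();q=st["ee_rot"];R=Ro.from_quat(np.r_[q[1:],q[0]])
    y=np.radians(yawdeg);T=np.array([[np.sin(y),np.cos(y),0],[-np.cos(y),np.sin(y),0],[0,0,-1]])
    # columns: x=y-dir rotated +90deg (tool z down) 
    T=np.c_[[-np.sin(y),np.cos(y),0],[np.cos(y),np.sin(y),0],[0,0,-1]];assert np.linalg.det(T)>0
    d=np.array(tgt)-st["position"]
    print("now: shift",(R.inv().apply(d)*1000).round(1),"turn/6",(np.degrees((R.inv()*Ro.from_matrix(T)).as_rotvec())/6).round(2),
      "| after turn: shift",(T.T@d*1000).round(1),"| t",round(st["clock"],2),"F",st["contact_force"].round(1),"w",round(st["width"],4),"gf",round(st["gripper_force"],1),"q6",st["qpos"][5].round(2))
E
python3 - <<'E'
from h import *
need([.4598,-.285,.12],-75.2)
E
```

```text
now: shift [-525.8 -701.9  111.5] turn/6 [-1.000e-02  2.000e-02  2.451e+01] | after turn: shift [ 59.3 875.2 110.5] | t 0.1 F [-0.3  0.8  0.2] w 0.0857 gf 0.0 q6 -0.12
```

```bash
python3 -m handwheel '[[[-26.3,-35.1,0],[0,0,0],-1],[[-26.3,-35.1,0],[0,0,0],-1],[[-26.3,-35.1,0],[0,0,0],-1],[[-26.3,-35.1,0],[0,0,0],-1],[[-26.3,-35.1,0],[0,0,0],-1],[[-26.3,-35.1,0],[0,0,0],-1],[[-26.3,-35.1,0],[0,0,0],-1],[[-26.3,-35.1,0],[0,0,0],-1],[[-26.3,-35.1,0],[0,0,0],-1],[[-26.3,-35.1,0],[0,0,0],-1],[[-26.3,-35.1,0],[0,0,0],-1],[[-26.3,-35.1,0],[0,0,0],-1],[[-26.3,-35.1,0],[0,0,0],-1],[[-26.3,-35.1,0],[0,0,0],-1],[[-26.3,-35.1,0],[0,0,0],-1],[[-26.3,-35.1,0],[0,0,0],-1],[[-26.3,-35.1,0],[0,0,0],-1],[[-26.3,-35.1,0],[0,0,0],-1],[[-26.3,-35.1,0],[0,0,0],-1],[[-26.3,-35.1,0],[0,0,0],-1]]'
python3 -m handwheel '[[[0,0,5],[0,0,1],-1],[[0,0,5],[0,0,1],-1],[[0,0,5],[0,0,1],-1],[[0,0,5],[0,0,1],-1],[[0,0,5],[0,0,1],-1],[[0,0,5],[0,0,1],-1],[[0,0,5],[0,0,1],-1],[[0,0,5],[0,0,1],-1],[[0,0,5],[0,0,1],-1],[[0,0,5],[0,0,1],-1],[[0,0,5],[0,0,1],-1],[[0,0,5],[0,0,1],-1],[[0,0,5],[0,0,1],-1],[[0,0,5],[0,0,1],-1],[[0,0,5],[0,0,1],-1],[[0,0,5],[0,0,1],-1],[[0,0,5],[0,0,1],-1],[[0,0,5],[0,0,1],-1],[[0,0,5],[0,0,1],-1],[[0,0,5],[0,0,1],-1]]'
python3 -c "
from h import *
need([.4598,-.285,.025],-75.2)"
```

```text
clock: 2.6
position: [0.4604, -0.2858, 0.2308]
ee_rot: [-0.0, 0.158, 0.987, 0.0]
contact_force: [-0.5, 0.6, 0.4]
width: 0.0851
gripper_force: 0.0
clock: 5.1
position: [0.46, -0.2843, 0.1307]
ee_rot: [-0.0, 0.935, 0.356, -0.0]
contact_force: [0.7, 0.8, -0.5]
width: 0.0856
gripper_force: 0.0
now: shift [ -0.6   0.5 105.7] turn/6 [-0.01  0.    4.47] | after turn: shift [ -0.4   0.6 105.7] | t 5.1 F [ 0.7  0.8 -0.5] w 0.0856 gf 0.0 q6 0.16
```

```bash
python3 -m handwheel '[[[0,0,10],[0,0,0.9],-1],[[0,0,10],[0,0,0.9],-1],[[0,0,10],[0,0,0.9],-1],[[0,0,10],[0,0,0.9],-1],[[0,0,10],[0,0,0.9],-1],[[0,0,14],[0,0,0],-1],[[0,0,14],[0,0,0],-1],[[0,0,14],[0,0,0],-1],[[0,0,12],[0,0,0],-1],[[0,0,0],[0,0,0],0],[[0,0,0],[0,0,0],1],[[0,0,0],[0,0,0],1],[[0,0,0],[0,0,0],1],[[0,0,0],[0,0,0],1],[[0,0,0],[0,0,0],1]]' 60
python3 -c "
from h import *
need([.4598,-.285,.025],-75.2)"
```

```text
clock: 6.98
position: [0.4608, -0.2849, 0.0279]
ee_rot: [0.001, 0.992, 0.129, 0.001]
contact_force: [-0.5, -0.8, 4.5]
width: 0.0169
gripper_force: 59.5
now: shift [-1.  -0.2  2.9] turn/6 [ 0.01 -0.01  0.01] | after turn: shift [-1.  -0.1  2.9] | t 6.97 F [-0.5 -0.8  4.5] w 0.0169 gf 59.5 q6 0.63
```

```bash
python3 -m handwheel '[[[0,0,-20],[0,0,0],1],[[0,0,-20],[0,0,0],1],[[0,0,-20],[0,0,0],1],[[0,0,-20],[0,0,0],1],[[0,0,-12],[0,0,0],1],[[0,0,0],[0,0,0.9],1],[[0,0,0],[0,0,0.9],1],[[0,0,0],[0,0,0.9],1],[[0,0,0],[0,0,0.9],1]]' 
python3 -c "
from h import *
need(F(-28,62,120),-96.87); need(F(-28,62,46),-96.87)"
```

```text
clock: 8.1
position: [0.4598, -0.2841, 0.1186]
ee_rot: [-0.001, 0.998, -0.06, -0.001]
contact_force: [0.2, 0.5, -0.9]
width: 0.017
gripper_force: 58.6
now: shift [ -62.8 -398.4   -0.9] turn/6 [-0.01  0.01 -0.01] | after turn: shift [ -62.4 -398.5   -1.4] | t 8.1 F [ 0.2  0.5 -0.9] w 0.017 gf 58.6 q6 1.01
now: shift [ -62.7 -398.4   73.1] turn/6 [-0.01  0.01 -0.01] | after turn: shift [ -62.4 -398.5   72.6] | t 8.1 F [ 0.2  0.5 -0.9] w 0.017 gf 58.6 q6 1.01
```

```bash
python3 -m handwheel '[[[-5.2,-33.2,0],[0,0,0],1],[[-5.2,-33.2,0],[0,0,0],1],[[-5.2,-33.2,0],[0,0,0],1],[[-5.2,-33.2,0],[0,0,0],1],[[-5.2,-33.2,0],[0,0,0],1],[[-5.2,-33.2,0],[0,0,0],1],[[-5.2,-33.2,0],[0,0,0],1],[[-5.2,-33.2,0],[0,0,0],1],[[-5.2,-33.2,0],[0,0,0],1],[[-5.2,-33.2,0],[0,0,0],1],[[-5.2,-33.2,0],[0,0,0],1],[[-5.2,-33.2,0],[0,0,0],1],[[0,0,14],[0,0,0],1],[[0,0,14],[0,0,0],1],[[0,0,14],[0,0,0],1],[[0,0,14],[0,0,0],1],[[0,0,10],[0,0,0],1],[[0,0,0],[0,0,0],1],[[0,0,0],[0,0,0],1]]'
python3 - <<'E'
from h import *
need(F(-28,62,43),-96.87)
t=vision.get_image("top");cv2.imwrite("pics/t1.png",t);s=vision.get_image("scene");cv2.imwrite("pics/s1.png",s)
z=np.vstack([cv2.resize(t[190:260,290:390],(600,420))[:295],cv2.resize(s[185:255,280:380],(600,420))[:300]]);
cv2.imwrite("pics/z1.png",np.clip(z*1.4,0,255).astype(np.uint8))
E
```

```text
clock: 10.48
position: [0.4455, 0.1184, 0.0535]
ee_rot: [-0.0, 0.998, -0.059, 0.0]
contact_force: [-0.1, -0.2, -0.7]
width: 0.0175
gripper_force: 58.9
now: shift [-0.1 -0.6 10.5] turn/6 [-0.   -0.01  0.02] | after turn: shift [-0.1 -0.6 10.5] | t 10.47 F [-0.1 -0.2 -0.7] w 0.0175 gf 58.9 q6 1.8
```

View pics/z1.png

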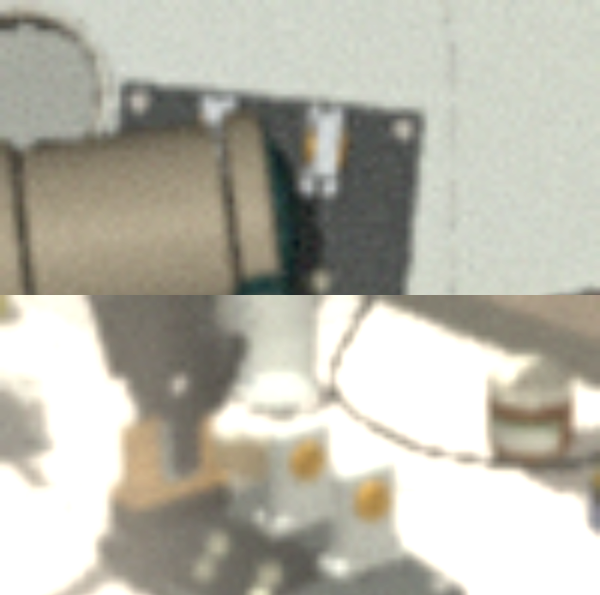

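The scene part (lower half) shows the block level in the grip at crop (170,465). The chips are ahead of it at (215,545) and (265,575), and the posts are clear. Next I'll lower it and sweep.

```bash
python3 -m handwheel '[[[0,0,4],[0,0,0],1],[[0,0,3],[0,0,0],1],[[0,0,2],[0,0,0],1],[[0,0,1],[0,0,0],1],[[0,0,0.5],[0,0,0],1],[[0,8,0],[0,0,0],1],[[0,8,0],[0,0,0],1]]'
python3 -c "
from h import *
need(F(-28,-85,43),-96.87)"
```

```text
clock: 11.45
position: [0.4435, 0.1022, 0.0429]
ee_rot: [-0.0, 0.998, -0.059, 0.0]
contact_force: [-0.3, 0.7, -0.6]
width: 0.0175
gripper_force: 59.1
now: shift [-3.000e-01  1.301e+02 -1.000e-01] turn/6 [-0.   -0.01  0.02] | after turn: shift [ 0.000e+00  1.301e+02 -1.000e-01] | t 11.45 F [-0.3  0.7 -0.6] w 0.0175 gf 59.1 q6 1.76
```

```bash
python3 -m handwheel '[[[0,8,0.7],[0,0,0],1],[[0,8,0.4],[0,0,0],1],[[0,8,0],[0,0,0],1],[[0,8,0],[0,0,0],1],[[0,8,0],[0,0,0],1],[[0,8,0],[0,0,0],1],[[0,8,0],[0,0,0],1],[[0,8,0],[0,0,0],1]]'
python3 -c "
from h import *
need(F(-28,-85,43),-96.87)"
```

```text
clock: 12.45
position: [0.4374, 0.039, 0.0429]
ee_rot: [-0.001, 0.998, -0.06, 0.002]
contact_force: [0.7, 4.1, 8.4]
width: 0.0171
gripper_force: 60.3
now: shift [-1.5 66.6 -0.2] turn/6 [-0.02 -0.04  0.  ] | after turn: shift [-1.5 66.6 -0.1] | t 12.45 F [0.7 4.1 8.4] w 0.0171 gf 60.3 q6 1.62
```

```bash
python3 -m handwheel '[[[0,7,0],[0,0,0],1],[[0,7,0],[0,0,0],1],[[0,7,0],[0,0,0],1],[[0,6,0],[0,0,0],1],[[0,5,0],[0,0,0],1],[[0,5,-0.3],[0,0,0],1],[[0,5,-0.3],[0,0,0],1],[[0,5,0],[0,0,0],1],[[0,5,0],[0,0,0],1],[[0,4,0],[0,0,0],1],[[0,4,0],[0,0,0],1],[[0,4,0],[0,0,0],1],[[0,2,0],[0,0,0],1],[[0,0,0],[0,0,0],1]]'
python3 - <<'E'
from h import *
need(F(-28,-85,43),-96.87)
t=vision.get_image("top");cv2.imwrite("pics/t2.png",t);s=vision.get_image("scene");cv2.imwrite("pics/s2.png",s)
z=cv2.resize(s[195:275,290:390],(750,600),interpolation=cv2.INTER_CUBIC)
cv2.imwrite("pics/z2.png",z)
E
```

```text
clock: 14.2
position: [0.4285, -0.0265, 0.0429]
ee_rot: [-0.001, 0.998, -0.06, 0.001]
contact_force: [0.8, 3.9, 6.4]
width: 0.0173
gripper_force: 60.1
now: shift [-0.5  0.5 -0.1] turn/6 [-0.01 -0.01  0.01] | after turn: shift [-0.5  0.5 -0.1] | t 14.2 F [0.8 3.9 6.4] w 0.0173 gf 60.1 q6 1.46
```

View pics/z2.png

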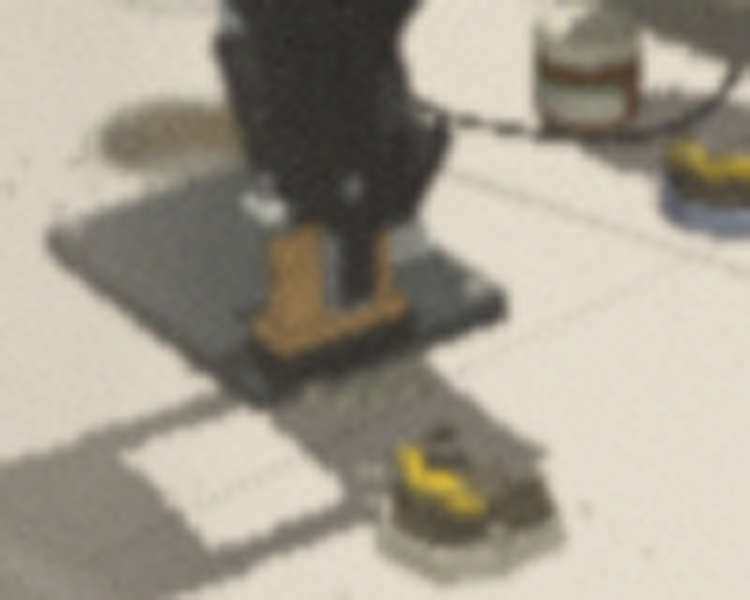

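The plate looks clear. The chips lie in the shadow on the worktop just past its -y edge, at crop (310–420, 370–400), with the cast well away at (470,510). I'll push a few millimetres more, then lift.

```bash
python3 -m handwheel '[[[0,4,0],[0,0,0],1],[[0,4,0],[0,0,0],1],[[0,0,0],[0,0,0],1],[[0,0,-20],[0,0,0],1],[[0,0,-20],[0,0,0],1],[[0,0,-20],[0,0,0],1],[[0,0,-15],[0,0,0],1],[[0,0,0],[0,0,0],1]]'
python3 - <<'E'
from h import *
need([.46,-.285,.118],-96.87)
E
```

```text
clock: 15.3
position: [0.4272, -0.0352, 0.1177]
ee_rot: [0.0, 0.998, -0.059, 0.001]
contact_force: [-1.0, 0.6, -2.2]
width: 0.0172
gripper_force: 58.9
now: shift [ 62.  244.2  -0. ] turn/6 [ 0.01 -0.01  0.02] | after turn: shift [ 62.5 244.1  -0.3] | t 15.3 F [-1.   0.6 -2.2] w 0.0172 gf 58.9 q6 1.44
```

```bash
python3 -m handwheel '[[[7.8,30.5,0],[0,0,0],1],[[7.8,30.5,0],[0,0,0],1],[[7.8,30.5,0],[0,0,0],1],[[7.8,30.5,0],[0,0,0],1],[[7.8,30.5,0],[0,0,0],1],[[7.8,30.5,0],[0,0,0],1],[[7.8,30.5,0],[0,0,0],1],[[7.8,30.5,0],[0,0,0],1],[[0,0,0],[0,0,0],1]]'
python3 - <<'E'
from h import *
need([.46,-.285,.028],-96.87)
t=vision.get_image("top");cv2.imwrite("pics/t3.png",t);s=vision.get_image("scene");cv2.imwrite("pics/s3.png",s)
a=cv2.resize(t[195:260,300:400],(500,325),interpolation=cv2.INTER_CUBIC);b=cv2.resize(s[205:260,290:380],(500,305)[:2],interpolation=cv2.INTER_CUBIC)
z=np.vstack([np.clip(a*1.5,0,255).astype(np.uint8)[:,:],b])[:600]
cv2.imwrite("pics/z3.png",z)
E
```

```text
clock: 16.42
position: [0.4599, -0.2863, 0.1158]
ee_rot: [0.0, 0.998, -0.06, -0.001]
contact_force: [-0.4, -0.3, -0.9]
width: 0.0172
gripper_force: 59.0
now: shift [ 0.1 -1.3 87.8] turn/6 [ 0.    0.01 -0.  ] | after turn: shift [-0.1 -1.3 87.8] | t 16.43 F [-0.4 -0.3 -0.9] w 0.0172 gf 59.0 q6 1.01
```

View pics/z3.png

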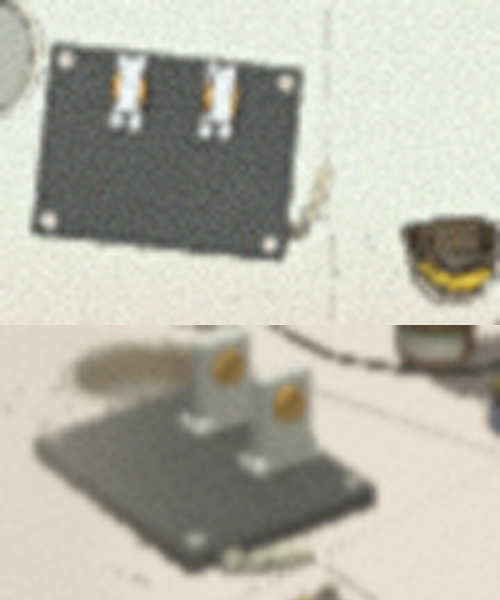

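Top and scene agree that the plate is clear of chips. All four lie on the worktop along its -y edge, at crop top (295–330, 165–235). Now I'll put the block down.

```bash
python3 -m handwheel '[[[0,0,20],[0,0,0],1],[[0,0,20],[0,0,0],1],[[0,0,20],[0,0,0],1],[[0,0,14],[0,0,0],1],[[0,0,8],[0,0,0],1],[[0,0,4],[0,0,0],1],[[0,0,1],[0,0,0],1],[[0,0,1],[0,0,0],1],[[0,0,0],[0,0,0],1]]'
python3 - <<'E'
from h import *
need([.46,-.285,.028],-96.87)
E
```

```text
clock: 17.65
position: [0.4605, -0.2843, 0.0296]
ee_rot: [0.0, 0.998, -0.059, 0.0]
contact_force: [-0.4, 0.4, -1.9]
width: 0.0171
gripper_force: 59.0
now: shift [-0.4  0.8  1.6] turn/6 [ 0.   -0.01  0.02] | after turn: shift [-0.4  0.8  1.6] | t 17.65 F [-0.4  0.4 -1.9] w 0.0171 gf 59.0 q6 1.01
```

```bash
python3 -m handwheel '[[[0,0,1],[0,0,0],1],[[0,0,1],[0,0,0],1],[[0,0,0.6],[0,0,0],1],[[0,0,0],[0,0,0],1]]'
```

```text
clock: 18.15
position: [0.4604, -0.2842, 0.0279]
ee_rot: [0.0, 0.998, -0.059, 0.0]
contact_force: [-1.1, 1.2, 9.0]
width: 0.0172
gripper_force: 60.5
```

```bash
python3 -m handwheel '[[[0,0,0],[0,0,0],0.3],[[0,0,0],[0,0,0],0],[[0,0,0],[0,0,0],-0.5],[[0,0,-10],[0,0,0],-1],[[0,0,-25],[0,0,0],-1],[[0,0,-30],[0,0,0],-1],[[0,0,-30],[0,0,0],-1],[[0,0,-30],[0,0,0],-1],[[0,0,-30],[0,0,0],-1],[[0,0,-10],[0,0,0],-1]]'
python3 - <<'E'
from h import *
need([.4493,.254,.19],-12.5)
s=vision.get_image("scene");q=s[250:290,395:425].astype(int)
v,u=np.nonzero(q[...,2]-q[...,0]>35);print("wood",u.min()+395,u.max()+395,v.min()+250,v.max()+250,len(u))
E
```

```text
clock: 19.4
position: [0.4612, -0.2848, 0.1941]
ee_rot: [0.001, 0.998, -0.059, 0.002]
contact_force: [0.0, -0.6, -0.0]
width: 0.0855
gripper_force: 0.0
now: shift [ -75.1 -533.7    2.6] turn/6 [ 4.000e-02 -1.000e-02 -1.404e+01] | after turn: shift [ 523.4 -128.2    4.1] | t 19.4 F [ 0.  -0.6 -0. ] w 0.0855 gf 0.0 q6 1.01
wood 398 420 257 280 345
```

```bash
python3 -m handwheel '[[[-5.4,-38.1,0],[0,0,0],-1],[[-5.4,-38.1,0],[0,0,0],-1],[[-5.4,-38.1,0],[0,0,0],-1],[[-5.4,-38.1,0],[0,0,0],-1],[[-5.4,-38.1,0],[0,0,0],-1],[[-5.4,-38.1,0],[0,0,0],-1],[[-5.4,-38.1,0],[0,0,0],-1],[[-5.4,-38.1,0],[0,0,0],-1],[[-5.4,-38.1,0],[0,0,0],-1],[[-5.4,-38.1,0],[0,0,0],-1],[[-5.4,-38.1,0],[0,0,0],-1],[[-5.4,-38.1,0],[0,0,0],-1],[[-5.4,-38.1,0],[0,0,0],-1],[[-5.4,-38.1,0],[0,0,0],-1]]'
python3 -m handwheel '[[[0,0,4],[0,0,-1],-1],[[0,0,4],[0,0,-1],-1],[[0,0,4],[0,0,-1],-1],[[0,0,4],[0,0,-1],-1],[[0,0,4],[0,0,-1],-1],[[0,0,4],[0,0,-1],-1],[[0,0,4],[0,0,-1],-1],[[0,0,4],[0,0,-1],-1],[[0,0,4],[0,0,-1],-1],[[0,0,4],[0,0,-1],-1],[[0,0,4],[0,0,-1],-1],[[0,0,4],[0,0,-1],-1],[[0,0,4],[0,0,-1],-1],[[0,0,4],[0,0,-1],-1]]'
python3 - <<'E'
from h import *
np.set_printoptions(precision=4,suppress=True)
need([.4493,.254,.026],-12.5)
h=onz("top",(270.7,231.3),.057)[0];print("handle",h,"cam",ray("top",(0,0))[0])
d=np.array([np.cos(np.radians(77.5)),np.sin(np.radians(77.5)),0])
for hh in(h,np.array([.4493,.254,.045])):
    hh[2]=.045;print("tip/cradle proj",proj("top",[hh+d*.136,hh+d*.065,hh]),proj("scene",[hh-d*.016,hh+d*.136]))
E
```

```text
clock: 21.2
position: [0.4471, 0.2554, 0.1904]
ee_rot: [0.001, 0.998, -0.059, -0.001]
contact_force: [0.1, -0.0, 1.2]
width: 0.0853
gripper_force: 0.0
clock: 22.95
position: [0.4471, 0.2541, 0.1343]
ee_rot: [-0.0, 0.78, 0.626, -0.001]
contact_force: [-0.5, -0.2, 0.7]
width: 0.0856
gripper_force: 0.0
now: shift [  0.5   2.4 108.3] turn/6 [-0.02  0.01 -0.01] | after turn: shift [  0.4   2.2 108.3] | t 22.95 F [-0.5 -0.2  0.7] w 0.0856 gf 0.0 q6 0.6
handle [0.4466 0.2575 0.057 ] cam [0.4159 0.095  1.4152]
tip/cradle proj [[230.4864 222.8864]
 [251.6913 227.3153]
 [271.1402 231.3774]] [[285.2545 204.4094]
 [269.4681 190.0517]]
tip/cradle proj [[231.5553 222.0496]
 [252.7577 226.477 ]
 [272.2044 230.5377]] [[286.4637 204.485 ]
 [270.569  190.1132]]
```

```bash
python3 -c "
from h import *
need([.4463,.256,.026],-12.5)"
python3 -m handwheel '[[[2.4,-1,20],[0,0,0],-1],[[0,0,20],[0,0,0],-1],[[0,0,20],[0,0,0],-1],[[0,0,20],[0,0,0],-0.4],[[0,0,15],[0,0,0],-0.2],[[0,0,9],[0,0,0],0],[[0,0,4.3],[0,0,0],0.2],[[0,0,0],[0,0,0],0.4],[[0,0,0],[0,0,0],0.5]]' 20
python3 -c "
from h import *
need([.4463,.256,.026],-12.5)"
```

```text
now: shift [  1.8  -0.9 108.3] turn/6 [-0.02  0.01 -0.01] | after turn: shift [  1.7  -1.2 108.3] | t 22.95 F [-0.5 -0.2  0.7] w 0.0856 gf 0.0 q6 0.6
clock: 24.08
position: [0.448, 0.2572, 0.028]
ee_rot: [0.0, 0.781, 0.624, 0.001]
contact_force: [-0.1, -0.8, -0.6]
width: 0.0215
gripper_force: 0.0
now: shift [-1.6 -1.4  2. ] turn/6 [ 0.01 -0.01 -0.04] | after turn: shift [-1.6 -1.4  2. ] | t 24.07 F [-0.1 -0.8 -0.6] w 0.0215 gf 0.0 q6 0.61
```

```bash
python3 -m handwheel '[[[-1,-1.2,1.5],[0,0,0],0.6],[[0,0,0],[0,0,0],0.65],[[0,0,0],[0,0,0],0.7],[[0,0,0],[0,0,0],0.75],[[0,0,0],[0,0,0],0.8],[[0,0,0],[0,0,0],1],[[0,0,0],[0,0,0],1]]' 20
python3 -c "
from h import *
need([.4463,.256,.026],-12.5);print(readout.get_state()['moment'])"
```

```text
clock: 24.95
position: [0.4464, 0.2564, 0.0261]
ee_rot: [0.0, 0.781, 0.624, 0.0]
contact_force: [0.9, -0.1, 1.8]
width: 0.0115
gripper_force: 22.2
now: shift [-0.5 -0.   0.1] turn/6 [ 0.01 -0.   -0.04] | after turn: shift [-0.5 -0.   0.1] | t 24.95 F [ 0.9 -0.1  1.8] w 0.0115 gf 22.2 q6 0.61
[-0.01841866 -0.14273659  0.06193323]
```

```bash
python3 -m handwheel '[[[0,0,0],[0,0,0],1],[[0,0,-5],[0,0,0],1],[[0,0,-15],[0,0,0],1],[[0,0,-25],[0,0,0],1],[[0,0,-25],[0,0,0],1],[[0,0,-25],[0,0,0],1],[[0,0,0],[0,0,-0.94],1],[[0,0,0],[0,0,0],1]]' 60
python3 - <<'E'
from h import *
need(F(37,-192,121),-6.87)
t=vision.get_image("top");cv2.imwrite("pics/t4.png",t);s=vision.get_image("scene");cv2.imwrite("pics/s4.png",s)
E
```

```text
clock: 25.95
position: [0.4456, 0.2563, 0.1218]
ee_rot: [-0.0, 0.75, 0.662, 0.0]
contact_force: [0.1, -0.6, -1.1]
width: 0.0111
gripper_force: 62.1
now: shift [-389.9   83.3    0.7] turn/6 [ 0.   -0.   -0.05] | after turn: shift [-390.3   81.3    0.8] | t 25.95 F [ 0.1 -0.6 -1.1] w 0.0111 gf 62.1 q6 0.51
```

```bash
python3 -m handwheel '[[[-30,6.4,0],[0,0,0],1],[[-30,6.4,0],[0,0,0],1],[[-30,6.4,0],[0,0,0],1],[[-30,6.4,0],[0,0,0],1],[[-30,6.4,0],[0,0,0],1],[[-30,6.4,0],[0,0,0],1],[[-30,6.4,0],[0,0,0],1],[[-30,6.4,0],[0,0,0],1],[[-30,6.4,0],[0,0,0],1],[[-30,6.4,0],[0,0,0],1],[[-30,6.4,0],[0,0,0],1],[[-30,6.4,0],[0,0,0],1],[[-30,6.4,0],[0,0,0],1],[[0,0,0],[0,0,-0.05],1],[[0,0,0],[0,0,0],1],[[0,0,0],[0,0,0],1]]'
python3 - <<'E'
from h import *
need(F(37,-192,36.1),-6.87)
print(onz("top",[(380,238),(400,238),(390,256)],.035))
t=vision.get_image("top");cv2.imwrite("pics/t5.png",t);s=vision.get_image("scene");cv2.imwrite("pics/s5.png",s)
a=cv2.resize(t[190:255,310:420],(660,390),interpolation=cv2.INTER_CUBIC)[:260];b=cv2.resize(s[180:240,300:410],(660,360),interpolation=cv2.INTER_CUBIC)[:340]
cv2.imwrite("pics/z5.png",np.vstack([np.clip(a*1.5,0,255).astype(np.uint8),b]))
E
```

```text
clock: 28.05
position: [0.48, -0.14, 0.1207]
ee_rot: [-0.001, 0.748, 0.664, -0.0]
contact_force: [-0.2, -0.0, -1.2]
width: 0.0112
gripper_force: 62.0
now: shift [-1.1 -0.1 84.6] turn/6 [-0.01 -0.01  0.02] | after turn: shift [-1.  -0.2 84.6] | t 28.05 F [-0.2 -0.  -1.2] w 0.0112 gf 62.0 q6 -0.31
[[ 0.42048225 -0.09835245  0.035     ]
 [ 0.41962647 -0.16392638  0.035     ]
 [ 0.36142933 -0.12955633  0.035     ]]
```

View pics/z5.png

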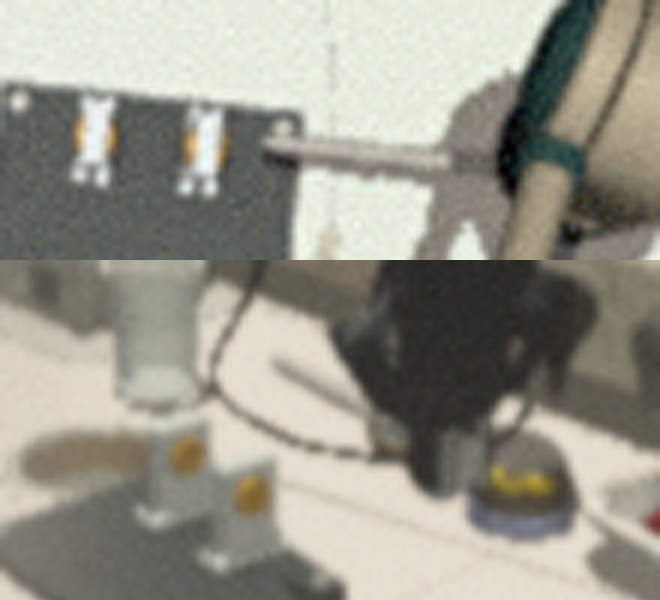

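The held pin points straight at the posts: tip at top crop (268,145), scene crop (278,360). The cast lies clear at x<0.42. I'll descend to the bushing height.

```bash
python3 -m handwheel '[[[0,0,20],[0,0,0],1],[[0,0,20],[0,0,0],1],[[0,0,20],[0,0,0],1],[[0,0,15],[0,0,0],1],[[-1,0,7],[0,0,0],1],[[0,0,2],[0,0,0],1],[[0,0,0],[0,0,0],1],[[0,0,0],[0,0,0],1]]'
python3 - <<'E'
from h import *
np.set_printoptions(precision=4,suppress=True)
st=readout.get_state();need(F(37,-192,36.1),-6.87)
p=st["position"];fr=RF.T@(p-O)*1000;print("tcp in frame",fr)
t=vision.get_image("top");cv2.imwrite("pics/t6.png",t);s=vision.get_image("scene");cv2.imwrite("pics/s6.png",s)
ax=lambda y:F(37,y,55)
for n in("top","scene"):print(n,"axis proj y=-40,-56,-80,-120",proj(n,[ax(-40),ax(-56),ax(-80),ax(-120)]).round(1).tolist())
a=cv2.resize(t[200:230,335:405],(700,300),interpolation=cv2.INTER_CUBIC);b=cv2.resize(s[205:235,325:395],(700,300),interpolation=cv2.INTER_CUBIC)
cv2.imwrite("pics/z6.png",np.vstack([np.clip(a*1.5,0,255).astype(np.uint8),b]))
E
```

```text
clock: 29.15
position: [0.4807, -0.1421, 0.0374]
ee_rot: [0.001, 0.748, 0.664, 0.0]
contact_force: [0.2, -0.2, -0.7]
width: 0.0113
gripper_force: 62.0
now: shift [ 1.  -1.2  1.3] turn/6 [0.01 0.   0.01] | after turn: shift [ 1.  -1.2  1.3] | t 29.15 F [ 0.2 -0.2 -0.7] w 0.0113 gf 62.0 q6 -0.31
tcp in frame [  38.1776 -193.0297   37.4358]
top axis proj y=-40,-56,-80,-120 [[346.9, 214.5], [351.8, 215.0], [359.2, 215.8], [371.4, 217.1]]
scene axis proj y=-40,-56,-80,-120 [[342.2, 218.7], [345.2, 220.6], [349.9, 223.5], [358.0, 228.4]]
```

View pics/z6.png

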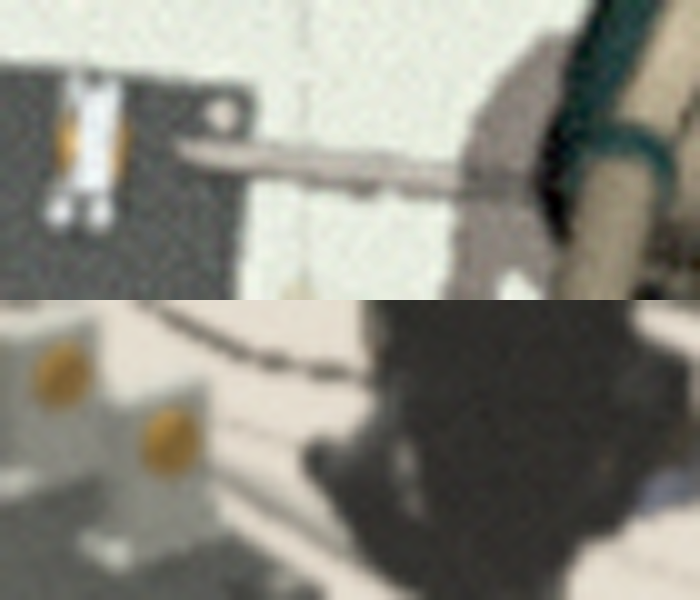

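Run:
```python
from h import *
np.set_printoptions(precision=2,suppress=True)
T=np.mean([cv2.imread(f"pics/t{i}.png").astype(float) for i in(0,3,4,5,6) if i or 1] if 0 else [cv2.imread(p).astype(float) for p in("pics/top0.png","pics/t3.png","pics/t4.png","pics/t5.png","pics/t6.png")],0)
S=np.mean([cv2.imread(p).astype(float) for p in("pics/scene0.png","pics/s3.png","pics/s5.png","pics/s6.png")],0)
def brass(I,w,thr):
    c=I[w[2]:w[3],w[0]:w[1]];d=np.clip(c[...,2]-c[...,0]-thr,0,None);v,u=np.mgrid[w[2]:w[3],w[0]:w[1]]
    return (u*d).sum()/d.sum(),(v*d).sum()/d.sum(),d.sum()
for w,y in(((320,326,206,219),38),((326,331,206,219),22),((338,343,206,219),-22),((344,350,206,219),-38)):
    print("top brass",y,np.array(brass(T,w,18)),"pred z66",proj("top",F(37,y,64))[0],"axis",proj("top",F(37,y,55))[0])
for w,y in(((336,347,211,227),-40),((326,336,205,219),20)):print("scene brass",y,np.array(brass(S,w,25)),"pred",proj("scene",F(37,y,55))[0])
# pin shaft in top: background diff
t=cv2.imread("pics/t6.png").astype(float);b=cv2.imread("pics/t3.png").astype(float)
for u in range(352,360):
    d=t[205:226,u].mean(1)-b[205:226,u].mean(1);d[d<15]=0;d[np.abs(np.arange(205,226)-(215+(u-352)*.1))>4]=0
    if d.sum()>0:print("pin col",u,(d*np.arange(205,226)).sum()/d.sum(),"axis z59",np.interp(u,*[proj("top",[F(37,y,59) for y in(-40,-120)])[:,k] for k in(0,1)]))
s=cv2.imread("pics/s6.png").astype(float);sb=cv2.imread("pics/s3.png").astype(float)
for u in range(347,358,2):
    d=np.abs(s[212:236,u]-sb[212:236,u]).mean(1);k=np.interp(u,*[proj("scene",[F(37,y,55) for y in(-40,-120)])[:,j] for j in(0,1)])
    print("scene col",u,"axis %.1f"%k,d.astype(int))
```

```text
top brass 38 [322.68 211.71 188.2 ] pred z66 [323.05 211.77] axis [323.04 211.96]
top brass 22 [328.22 212.67 163.8 ] pred z66 [327.98 212.3 ] axis [327.94 212.48]
top brass -22 [341.25 213.84 232.  ] pred z66 [341.54 213.75] axis [341.41 213.92]
top brass -38 [346.61 214.72 114.4 ] pred z66 [346.47 214.28] axis [346.31 214.45]
scene brass -40 [ 341.51  218.6  1354.75] pred [342.15 218.73]
scene brass 20 [ 330.73  211.99 1141.25] pred [331.25 212.05]
pin col 352 214.00000000000003 axis z59 214.9726406150135
pin col 353 214.42016806722688 axis z59 215.07957409752387
pin col 354 214.5174825174825 axis z59 215.1865075800343
pin col 355 214.81749999999994 axis z59 215.29344106254467
pin col 356 214.9566210045662 axis z59 215.4003745450551
pin col 357 215.00000000000003 axis z59 215.5073080275655
pin col 358 215.03629032258067 axis z59 215.61424151007589
pin col 359 215.00000000000003 axis z59 215.7211749925863
scene col 347 axis 221.7 [ 3  3  4  7  2  3  3  3 16 40 63 58 31 11  6  6  4  6  8  4  6 16 11 13]
scene col 349 axis 222.9 [ 4  4  1  5  3  6  3  6  5 19 41 66 69 37 12  4  1  3  3  1 10 19 26 26]
scene col 351 axis 224.1 [ 1  3  1  4  3  3  8  3  5  8 23 38 60 75 54 23  7  5  3  8  6  3  7 22]
scene col 353 axis 225.4 [ 3  4  4  3  3  3  6  3  4  5  7 22 34 55 70 48 19  6  4  3  3  1  8  7]
scene col 355 axis 226.6 [  4   3   2   3   3   6  15  53  96 102  81  42  26  29  46  66  56  25
  10   5   4   3   2   9]
scene col 357 axis 227.8 [  1   6   2   2   1  13  55 107 124 141 147 141 105  59  50  51  65  65
  33  13   5   8   1   8]
```

```bash
python3 -m handwheel '[[[0,-1.3,0],[0,0,0],1],[[6,0,0],[0,0,0],1],[[6,0,0],[0,0,0],1],[[6,0,0],[0,0,0],1],[[6,0,0],[0,0,0],1],[[5,0,0],[0,0,0],1],[[0,0,0],[0,0,0],1]]'
cat >> h.py <<'E'
def rep():
    st=readout.get_state();q=st["ee_rot"];R=Ro.from_quat(np.r_[q[1:],q[0]]);p=st["position"]
    print("frame mm",(RF.T@(p-O)*1000).round(1),"Ftool",R.inv().apply(st["contact_force"]).round(1),"Mtool",R.inv().apply(st["moment"]).round(2),"t",round(st["clock"],1))
E
python3 -c "
from h import *
rep()"
```

```text
clock: 30.12
position: [0.4824, -0.1126, 0.0369]
ee_rot: [-0.0, 0.748, 0.664, 0.0]
contact_force: [0.3, -0.4, -0.8]
width: 0.0112
gripper_force: 62.0
frame mm [  36.4 -163.5   36.9] Ftool [-0.3  0.3  0.8] Mtool [ 0.04 -0.05  0.  ] t 30.1
```

```bash
python3 -m handwheel '[[[5,0,0],[0,0,0],1],[[5,0,0],[0,0,0],1],[[5,0,0],[0,0,0],1],[[4,0,0],[0,0,0],1],[[0,0,0],[0,0,0],1]]'
python3 -c "
from h import *
rep()"
```

```text
clock: 30.75
position: [0.4847, -0.0938, 0.0369]
ee_rot: [-0.0, 0.748, 0.664, 0.0]
contact_force: [0.2, -0.2, -1.6]
width: 0.0108
gripper_force: 62.0
frame mm [  36.3 -144.6   36.9] Ftool [-0.2  0.2  1.6] Mtool [-0.   -0.05 -0.02] t 30.8
```

```bash
python3 -m handwheel '[[[6,0,0],[0,0,0],1],[[6,0,0],[0,0,0],1],[[6,0,0],[0,0,0],1],[[6,0,0],[0,0,0],1],[[5,0,0],[0,0,0],1],[[4,0,0],[0,0,0],1],[[4,0,0],[0,0,0],1],[[0,0,0],[0,0,0],1]]'
python3 -c "
from h import *
rep()"
```

```text
clock: 31.75
position: [0.4891, -0.0572, 0.0369]
ee_rot: [-0.0, 0.748, 0.664, 0.0]
contact_force: [0.2, 0.1, -1.6]
width: 0.011
gripper_force: 62.0
frame mm [  36.3 -107.7   36.9] Ftool [0.1 0.2 1.6] Mtool [-0.03 -0.09  0.01] t 31.8
```

```bash
python3 -m handwheel '[[[6,0,0],[0,0,0],1],[[6,0,0],[0,0,0],1],[[6,0,0],[0,0,0],1],[[6,0,0],[0,0,0],1],[[5,0,0],[0,0,0],1],[[3,0,0],[0,0,0],1],[[0,0,0],[0,0,0],1],[[0,0,0],[0,0,0],1]]'
python3 - <<'E'
from h import *
rep()
t=vision.get_image("top");cv2.imwrite("pics/t7.png",t);s=vision.get_image("scene");cv2.imwrite("pics/s7.png",s)
for y in(60,55,65):print(y,proj("top",F(37,y,55)))
a=cv2.resize(t[195:230,300:370],(700,350),interpolation=cv2.INTER_CUBIC);b=cv2.resize(s[190:240,310:410],(500,250),interpolation=cv2.INTER_CUBIC)
c=cv2.resize(s[240:290,385:435],(200,250)[:2] if 0 else (200,250),interpolation=cv2.INTER_CUBIC)
cv2.imwrite("pics/z7.png",np.vstack([np.clip(a*1.5,0,255).astype(np.uint8),np.hstack([b,c])]))
E
```

```text
clock: 32.75
position: [0.4929, -0.0257, 0.0369]
ee_rot: [0.0, 0.748, 0.664, 0.0]
contact_force: [-0.6, 0.2, -1.4]
width: 0.011
gripper_force: 62.0
frame mm [ 36.3 -76.   36.9] Ftool [ 0.1 -0.6  1.4] Mtool [-0.05 -0.09  0.01] t 32.8
60 [[316.31134289 211.23963618]]
55 [[317.84065564 211.40317413]]
65 [[314.78214809 211.07611084]]
```

View pics/z7.png

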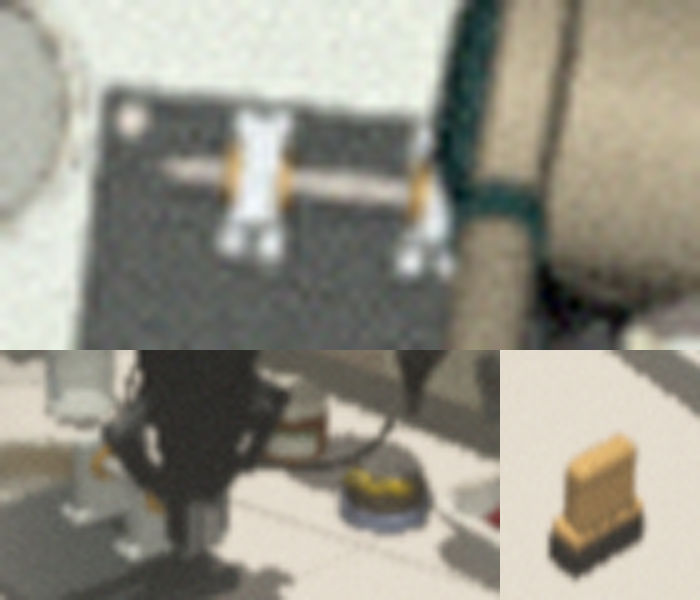

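The pin runs through both bushings: the tip shows at top crop (160,165), about 20–22 mm past the far bushing, with no contact force. The block stands upright in the lower right view, so I'm handing in.

```bash
python3 -c "
from rig import manip
print(manip.sign_off())"
```

```text
the job is handed in; nothing more can be done
None
```

I handed the job in at about 33 s: all four chips are off the plate onto the worktop, the block stands upright, and the pin is still gripped, threaded from the -y side through both bushings with its tip about 2 cm past the far one and no measurable side force.

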